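# Tap-centre a pot on the banding wheel

### The arm

A 6-joint arm with a two-finger parallel gripper is mounted at the origin on a cart in front of the work surface, level with it; the furniture and walls round the work are solid. World frame = base frame: x ahead of the robot, y to its left, z up, the work surface at z = 0. Lengths are in m, angles in rad, forces in N, time in s.
With the tool pointing down it reaches from about 0.275 to 0.75 m from the base axis. Payload 10.2 kg.
Tool frame: the origin (TCP) lies between the finger pads; the fingertips stand 11 mm ahead of it and the grasp point (between the pads) lies 8 mm behind it; z points along the fingers, y is the line along which they close (so a half turn about z gives the same grasp; the last joint's range is limited). The gripper opens to 85 mm and grips with 20 to 120 N. Pads are 22 mm wide; open, the fingers measure 114 mm over their backs; the gripper's body (76 mm by 85 mm) begins 54 mm behind the grasp point. The pads swing forward as they close: fully open they stand 13 mm farther back than shut.
Start: joints at [0.933, 0.313, 1.498, -0, 1.331, -0.223], TCP at [0.212, 0.48, 0.242] pointing down, gripper open.
Joint ranges: [-2.94, 2.94], [-0.97, 2.17], [0.19, 2.56], [-1.23, 4.37], [0.02, 3.11], [-2.88, 2.88]. Speed limits (rad/s): [2.39, 2.39, 3.01, 3.14, 3.14, 3.14].

### API

Orientations are given as a unit quaternion [x, y, z, w].
In Python, from station import r gives the robot as it stands.
- The arm moves only by the tool send_rows, never from a script. Its argument "motion" is text: rows parted by semicolons, each of 6 numbers parted by spaces: the shift along the world's x, y, z normalised to -1 to 1, where 1 is 0.1 m, then the turn, a rotation vector about the world's x, y, z normalised to -1 to 1, where 1 is 0.5 rad. In form: tx ty tz rx ry rz; .... A call has exactly 5 rows; each row shifts and turns the commanded pose from where the row before left it; what a row does not reach is not made up. A row lasts 1/10 s, in which the tool goes at most 50 mm and 8.59 degrees, less where a joint would pass 70% of its speed; a pose out of reach is approached as far as the arm can. A call with a number of a shift or a turn outside -1 to 1 is refused whole. A call with a gripper value outside its range is refused whole. "fingers" is the opening, from -1 (shut) to 1 (fully open), set as the call begins (left out, the last holds). The fingers move at their own pace and stop on an object; "newtons" is the grip in N (left out, the last holds). Time passes only in rows, so rows that do not move let the fingers close, or fill a call up. It gives the time, the measured TCP pose, the force, the opening and the grip force at its end, in the units of the state.
- r.get_state(): the state, without advancing time (a new reading comes with each control period).
- r.get_image(name): name is "scene" or "top" or "wrist"; returns (picture, depth): 400x640x3 uint8, red, green, blue; 400x640 float32, m along the optical axis (not along the pixel's ray), 0 where there is no reading.
- r.get_calibration(name): a dict with "K" (3x3 intrinsics, pixels), "rvec" (rotation vector, rad) and "tvec" (3), from world to camera coordinates, as OpenCV has them; the wrist camera has in their place "T_tool_cam" (4x4, takes a point from camera to tool coordinates, whose origin is the TCP and whose axes are the flange's). Camera axes: x right, y down, z forward; pixel columns grow to the right and rows downward; lengths in m; the calibration is good to about 2 mm. A picture is of the moment at which its call begins: read the wrist's pose just before it. get_calibration takes no time and is no camera call.
- r.finish_job(): hands the job in; it is judged then, once.
The state is a dict: "t": time; "joints": joint angles; "joint_vel": joint speeds; "tau": joint torques, N m; "tool_pos": TCP position; "eef_rot": TCP orientation; "force": force on the tool from outside, world axes, zero at the start; "torque": the same for the moment, N m; "width": opening from 0.0 (shut) to 1.0 (fully open); "grasp_force": force on a finger pad.
Only numpy, scipy, OpenCV 4.12 (cv2) and the standard library are available. Lean on these libraries where they do the work, as an engineer would, in place of code of your own. Each camera call takes 0.05 s, during which the arm holds its last target. There are 200 camera calls.

### The job

The clay pot on the banding wheel with the scalloped rim, in front of you, stands off centre: without gripping or lifting it, nudge it gently along the wheel head with your fingertips until it stands in the middle of the engraved rings, evenly inside the innermost one. Push it towards the axle so that the wheel does not swing round under it. Then let go of the pot and check that it runs true: push the scalloped rim of the wheel round by a third of a turn or more, either way, so that the pot rides round without slipping off centre, let the wheel come to rest and leave everything else on the bench where it is.

Things in the scene. Friction and masses are not known exactly. Their poses are not given: they have to be found in the camera images.
- pot: the clay pot standing on the wheel: round open cup 64 mm high, 72 mm across the belly (all but the lowest part), on a flat foot 58 mm across, wall about 6 mm, 0.16 to 0.27 kg. Origin: centre of its underside, z up. It slides on the wheel under a light push; pushed along a line wide of the axle, it turns the wheel under it. At the start it stands 20 to 60 mm off the axle.
- wheel: banding wheel, fixed to the bench by its weight: a dark green cast foot 148 mm across and 40 mm high, which carries the head. Origin: on the axle at bench height. The head, 14 mm thick, turns without end on the vertical axle; it takes about 0.4 N at the rim to turn and stops as soon as it is let go.
- wheel_head (a joint): turn of the wheel head about its axle, rad, growing anticlockwise seen from above; starts between -0.4 and 0.4 and is not limited in any turn the job needs.
- wheel_top (a point): centre of the head's flat top face (machined grey metal inside a dark green rim), on the axle, 60 mm above the bench; z up; turns with the head, its x axis points at rim_lobe. On the face four fine dark rings are engraved, of radius 42, 60, 78 and 96 mm; seen from above, a centred pot leaves an even gap of 6 mm to the innermost ring.
- rim_lobe (a point): outer middle of one of the eight lands of the rim, 125 mm from the axle on the x axis of wheel_top, level with the top face; turns with the head. Between the lands are eight round scallops for the fingers, 45 degrees apart, the nearest 22.5 degrees to either side of this point: hollows of 26 mm radius, their floor 113 mm from the axle, 41 mm wide at the mouth, 12 mm deep, 14 mm thick.
- pot2: bystander: a second pot like the first, standing on the bench behind the wheel to the left. Origin: centre of its underside.
- jar_a: bystander: a glaze jar with a dark lid, 62 mm across and 77 mm high, behind the wheel. Origin: centre of its underside.
- jar_b: bystander: a slightly smaller glaze jar with a red lid, 56 mm across and 70 mm high, to the right of the wheel. Origin: centre of its underside.
- brush: bystander: a glaze brush, 180 mm long, 12 mm thick, lying near the front edge right of the wheel. Origin: at mid length, on the bench; y along it.
- stamp: bystander: a small white plaster stamp, 31 mm across and 53 mm high, standing left of the wheel. Origin: centre of its underside.

How it is judged:
By the outcome, as a careful person would: the job done as asked, in the order asked, and still so for the second after the job is handed in, with the robot touching nothing.
It also fails if it takes over 72 s, if anything falls off the work surface, if the arm or the gripper's body presses on something with over 40 N, if the wrist force passes 120 N, or if a joint passes its speed limit or range.

## Working session

There is one attempt and no reset: what is moved stays moved. The work goes in short steps, Python scripts to look and compute and a tool call to move; the robot and the scene stay as the last step left them, time stands still between calls to the robot, and variables do not carry over. Pictures are saved under pics/ and viewed, at most 10 in all, crops included, and the job is handed in when it is done.

Besides the shell and the picture viewer there is one more tool, called as name(argument=value, ...), one argument or row to a line, values as JSON. send_rows: Moves the arm, as the interface text tells. Scaled input: -1 to 1 covers 0.1 m each way for a shift and 0.5 rad each way for a turn. Its arguments: {"type":"object","properties":{"motion":{"type":"string"},"fingers":{"type":"number"},"newtons":{"type":"number"}},"required":["motion"]}

```bash
mkdir -p pics; ls
cat > h.py <<'E'
import numpy as np, cv2
from station import r
def cal(n):
    c=r.get_calibration(n); return np.array(c["K"]),np.array(c["rvec"],float),np.array(c["tvec"],float)
def ray(n,uv):
    K,rv,tv=cal(n); R=cv2.Rodrigues(rv)[0]; uv=np.atleast_2d(np.asarray(uv,float))
    d=np.c_[uv,np.ones(len(uv))]@np.linalg.inv(K).T@R
    return -R.T@tv.ravel(), d
def onplane(n,uv,z):
    o,d=ray(n,uv); return o+d*((z-o[2])/d[:,2])[:,None]
def cloud(n,D):
    K,rv,tv=cal(n); R=cv2.Rodrigues(rv)[0]
    v,u=np.mgrid[:400,:640]; c=np.stack([u,v,np.ones_like(u)],-1)@np.linalg.inv(K).T*D[...,None]
    return (c-tv.ravel())@R
E
python3 - <<'E'
from h import *
s=r.get_state(); print(s)
for n in("top","scene"):
    p,d=r.get_image(n); cv2.imwrite(f"pics/{n}0.png",p[...,::-1]); np.save(n+"0.npy",d)
    K,rv,tv=cal(n); print(n,K.tolist(),ray(n,[320,200]))
E
```

```text
pics
{'t': 0.0, 'joints': array([ 9.32630403e-01,  3.13457641e-01,  1.49846559e+00, -4.53033634e-06,
        1.33097875e+00, -2.23377802e-01]), 'joint_vel': array([ 1.47763196e-05, -1.81237351e-04, -3.96299001e-04, -3.35886573e-04,
        1.35475276e-03,  7.24490013e-04]), 'tau': array([-1.33855992e-03, -4.12274909e+01, -2.59728670e+01, -3.48667090e-04,
        4.37758208e-03,  9.47535256e-06]), 'tool_pos': array([0.21142261, 0.48027562, 0.24172042]), 'eef_rot': array([ 2.05909934e-01,  9.78570728e-01, -5.95774753e-04, -2.71370424e-04]), 'force': array([0.06292617, 0.48545387, 0.14840496]), 'torque': array([-0.01555327,  0.07460055,  0.03234977]), 'grasp_force': 0.0, 'width': 0.9991287360601807}
top [[433.94047617132503, 0.0, 316.23872999878824], [0.0, 433.94047617132503, 197.8514820532047], [0.0, 0.0, 1.0]] (array([0.40054133, 0.2521755 , 0.96983175]), array([[ 0.18021629, -0.01801737, -0.98351264]]))
scene [[368.15104134976883, 0.0, 322.1936432268282], [0.0, 368.15104134976883, 197.2889793606875], [0.0, 0.0, 1.0]] (array([0.27075393, 0.71890691, 0.71313543]), array([[ 0.3804871 , -0.53377428, -0.75525116]]))
```

View pics/top0.png

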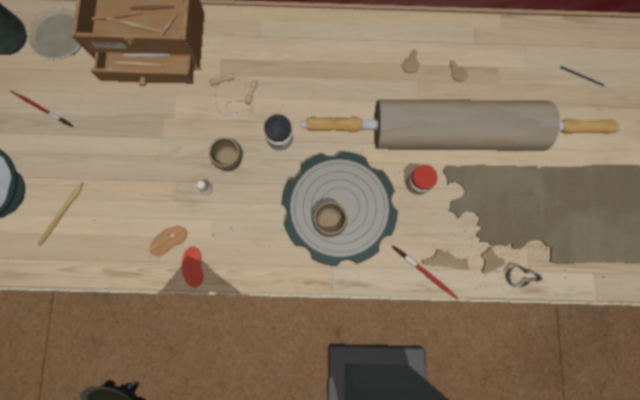

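View pics/scene0.png

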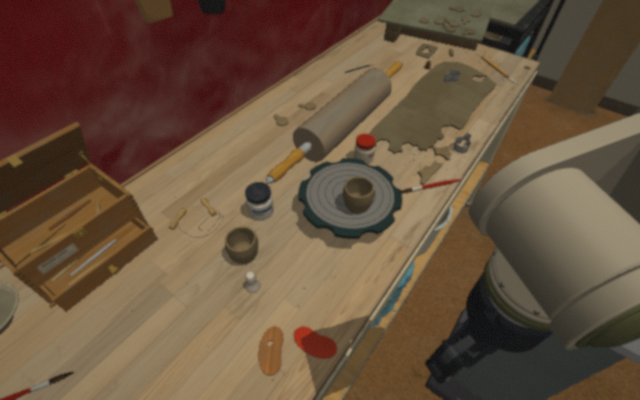

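The top view shows the wheel at about (340,208) and the pot's rim at about (329,217). The jar with the red lid is at (424,178), the brush at (425,270), the dark-lidded jar at (278,130), the second pot at (226,154) and the stamp at (204,186). In the scene view the wheel is at (350,198) and the pot at (358,193).

```bash
cat >> h.py <<'E'
def measure(n,p,D):
    "wheel centre from dark-green outline, pot from depth above the face"
    P=cloud(n,D); hsv=cv2.cvtColor(p,cv2.COLOR_RGB2HSV)
    out={}
    near=np.hypot(P[...,0]-.45,P[...,1]-.2)<.35
    face=near&(abs(P[...,2]-.06)<.012)&(D>0)
    m=cv2.morphologyEx(face.astype(np.uint8),cv2.MORPH_OPEN,np.ones((3,3)))
    k,l,st,_=cv2.connectedComponentsWithStats(m); i=1+np.argmax(st[1:,4]); m=l==i
    out['face_z']=np.median(P[m][:,2])
    c=max(cv2.findContours(m.astype(np.uint8),0,1)[0],key=cv2.contourArea)[:,0]
    w=onplane(n,c,.06)[:,:2]
    cc,rr=cv2.minEnclosingCircle((w*1000).astype(np.float32)); out['head']=(np.array(cc)/1000,rr/1000)
    C=np.array(cc)/1000
    q=(np.hypot(P[...,0]-C[0],P[...,1]-C[1])<.1)&(P[...,2]>.115)&(P[...,2]<.135)&(D>0)
    out['pot_z']=np.percentile(P[q][:,2],80)
    qc=max(cv2.findContours(q.astype(np.uint8),0,1)[0],key=cv2.contourArea)[:,0]
    e=cv2.minEnclosingCircle((onplane(n,qc,.124)[:,:2]*1000).astype(np.float32)); out['pot']=(np.array(e[0])/1000,e[1]/1000)
    out['off']=out['pot'][0]-C
    return out,P,hsv
E
python3 - <<'E'
from h import *
for n in("top","scene"):
    p=cv2.imread(f"pics/{n}0.png")[...,::-1].copy(); D=np.load(n+"0.npy")
    o,P,h=measure(n,p,D); print(n,o)
    for nm,uv in dict(jarb=(424,178),jara=(278,130),pot2=(226,154),stamp=(204,186),bru=(395,248),bru2=(456,296)).items():
        if n=="top": print(nm,P[uv[1],uv[0]].round(3))
    if n=="top":
        u,v=340,208; c=cv2.resize(p[140:275,270:410],None,fx=4.4,fy=4.4,interpolation=cv2.INTER_CUBIC); cv2.imwrite("pics/c1.png",c[...,::-1])
E
```

```text
top {'face_z': np.float64(0.05913112545501267), 'head': (array([0.55429187, 0.19393903]), 0.12467676544189453), 'pot_z': np.float64(0.12290381000148111), 'pot': (array([0.52081641, 0.2159281 ]), 0.03376152420043945), 'off': array([-0.03347546,  0.02198907])}
jarb [0.619 0.015 0.07 ]
jara [0.715 0.33  0.077]
pot2 [0.679 0.453 0.005]
stamp [0.594 0.487 0.049]
bru [0.473 0.066 0.008]
bru2 [ 0.372 -0.066  0.008]
scene {'face_z': np.float64(0.05944515231303366), 'head': (array([0.5549007 , 0.20048921]), 0.1282252197265625), 'pot_z': np.float64(0.12221313381615403), 'pot': (array([0.51957098, 0.22287186]), 0.03653086471557617), 'off': array([-0.03532971,  0.02238264])}
```

View pics/c1.png

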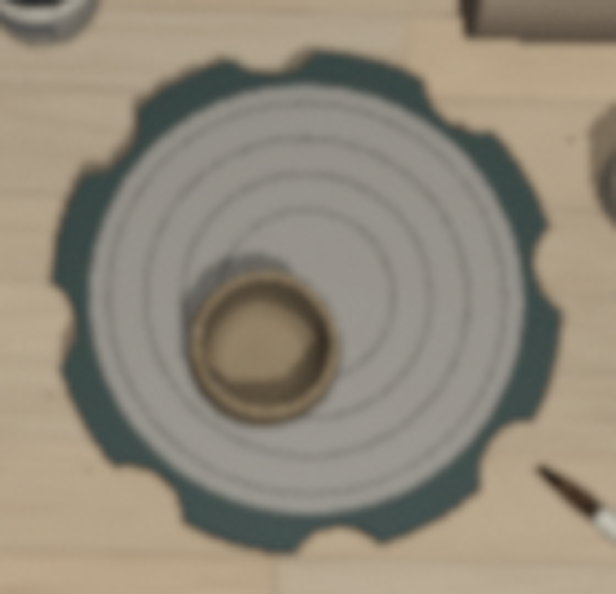

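The crop shows the whole wheel. The innermost ring is centred near (288,300), and the pot's rim, centred near (263,345), is towards the robot and to its left. I'll push the pot from its outer side with two half-open fingertips, with the closing line square to the push. First I'll move over the wheel and check with the wrist camera.

send_rows(
  motion="0.25 -0.22 0 0 0 -0.033; 0.25 -0.22 0 0 0 -0.033; 0.25 -0.22 0 0 0 -0.033; 0.25 -0.22 0 0 0 -0.033; 0.25 -0.22 0 0 0 -0.033",
  fingers=-0.05,
  newtons=20,
)

```text
t: 0.6
tool_pos: [0.3373, 0.3694, 0.242]
eef_rot: [0.246, 0.969, -0.0, -0.0]
force: [-0.1, 0.1, -0.9]
width: 0.475
grasp_force: 0.0
```

send_rows(
  motion="0.25 -0.22 0 0 0 -0.033; 0.25 -0.22 0 0 0 -0.033; 0.25 -0.22 0 0 0 -0.033; 0.25 -0.22 0 0 0 -0.033; 0.2 -0.22 0 0 0 -0.033",
)

```text
t: 1.1
tool_pos: [0.4576, 0.2593, 0.2419]
eef_rot: [0.286, 0.958, -0.0, -0.0]
force: [-0.0, -0.5, -0.3]
width: 0.477
grasp_force: 0.0
```

Run:
```python
from h import *
s=r.get_state(); print(s['t'],s['tool_pos'],s['eef_rot'],s['width'],s['force'])
p,d=r.get_image("wrist"); cv2.imwrite("pics/w1.png",p[...,::-1]); np.save("w1.npy",d)
c=r.get_calibration("wrist");print(c)
```

```text
1.1 [0.45761131 0.25929663 0.24192402] [ 2.86361183e-01  9.58121695e-01 -1.76213015e-04 -2.41571658e-04] 0.47723125097547636 [-0.00292222 -0.47585737 -0.25201504]
{'K': array([[324.13750806,   0.        , 322.54141197],
       [  0.        , 324.13750806, 198.06755701],
       [  0.        ,   0.        ,   1.        ]]), 'T_tool_cam': array([[-3.79970372e-04, -9.60674724e-01, -2.77675943e-01,
         6.99310216e-02],
       [ 9.99999500e-01, -6.21938319e-04,  7.83324042e-04,
         1.16025427e-03],
       [-9.25216917e-04, -2.77675507e-01,  9.60674480e-01,
        -1.31263409e-01],
       [ 0.00000000e+00,  0.00000000e+00,  0.00000000e+00,
         1.00000000e+00]])}
```

View pics/w1.png

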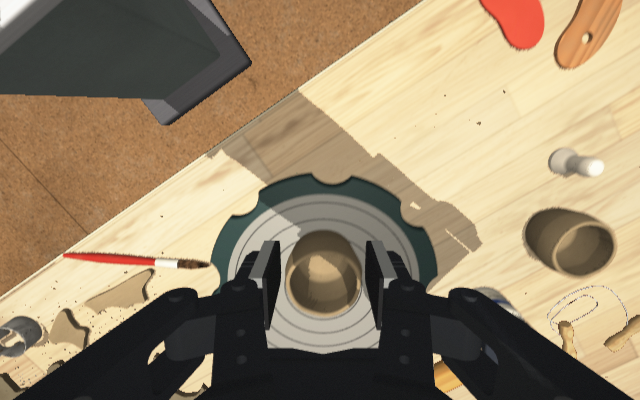

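The wrist view shows the pot's rim at about (323,275), midway between the fingers at 270 and 375, so it is lined up sideways.

```bash
cat >> h.py <<'E'
from scipy.spatial.transform import Rotation as Rn
from scipy.optimize import least_squares
def wcloud(D,s):
    c=r.get_calibration("wrist"); K=np.array(c["K"]);T=np.array(c["T_tool_cam"])
    v,u=np.mgrid[:400,:640]; q=np.stack([u,v,np.ones_like(u)],-1)@np.linalg.inv(K).T*D[...,None]
    q=q@T[:3,:3].T+T[:3,3]
    return q@Rn.from_quat(s['eef_rot']).as_matrix().T+s['tool_pos']
def cfit(x,r0=None):
    x=x[:,:2]; f=lambda p:np.hypot(x[:,0]-p[0],x[:,1]-p[1])-(p[2] if r0 is None else r0)
    return least_squares(f,[*x.mean(0),r0 or .03],loss='soft_l1',f_scale=.001).x
E
python3 - <<'E'
from h import *
s=r.get_state(); D=np.load("w1.npy"); P=wcloud(D,s)
C=np.array([.520,.216])
q=(np.hypot(P[...,0]-C[0],P[...,1]-C[1])<.06)&(P[...,2]>.112)&(P[...,2]<.14)&(D>0)
x=P[q]; print(len(x),np.percentile(x[:,2],[10,50,90]))
x=x[x[:,2]>.121]; print('wrist pot rim fit',cfit(x), cv2.minEnclosingCircle((x[:,:2]*1000).astype(np.float32)))
f=(np.hypot(P[...,0]-.554,P[...,1]-.195)<.14)&(abs(P[...,2]-.06)<.008)&(D>0)
y=P[f]; print(len(y),np.median(y[:,2]))
# top cam rim points same way
D=np.load("top0.npy");Q=cloud("top",D); q=(np.hypot(Q[...,0]-C[0],Q[...,1]-C[1])<.06)&(Q[...,2]>.118)&(D>0); print('top rim',cfit(Q[q]))
# head edge, lands: points at 118+ from centre
a=np.arctan2(y[:,1]-.194,y[:,0]-.554); 
e=[]
for k in np.arange(-np.pi,np.pi,.04):
    g=y[abs(a-k)<.02]
    if len(g)>3:
        rr=np.hypot(g[:,0]-.554,g[:,1]-.194)
        if rr.max()>.119: e.append(g[rr.argmax()])
e=np.array(e);print(len(e),'wrist head',cfit(e,.125),cfit(e))
E
```

```text
1700 [0.11401378 0.12113869 0.12309352]
wrist pot rim fit [0.52756889 0.21447481 0.03096404] ((527.7758178710938, 214.40684509277344), 33.59986877441406)
18366 0.0597628100589751
top rim [0.52167504 0.21590105 0.03118841]
37 wrist head [0.56129361 0.19183955 0.125     ] [0.56017573 0.1925499  0.12411889]
```

send_rows(
  motion="0 0 -0.2 0 0 0; 0 0 -0.3 0 0 0; 0 0 -0.3 0 0 0; 0 0 -0.3 0 0 0; 0 0 -0.26 0 0 0",
)

```text
t: 1.65
tool_pos: [0.456, 0.2604, 0.1046]
eef_rot: [0.286, 0.958, -0.0, -0.001]
force: [0.1, 0.3, 0.0]
width: 0.474
grasp_force: 0.0
```

send_rows(
  motion="0 0 -0.14 0 0 0; 0 0 -0.06 0 0 0; 0.05 -0.033 0 0 0 0; 0.05 -0.033 0 0 0 0; 0 0 0 0 0 0",
)

```text
t: 2.15
tool_pos: [0.4678, 0.2535, 0.0872]
eef_rot: [0.286, 0.958, 0.001, 0.001]
force: [-0.0, -0.5, 0.1]
width: 0.475
grasp_force: 0.0
```

```bash
cat > look.py <<'E'
from h import *
import sys
s=r.get_state(); p,D=r.get_image("wrist"); P=wcloud(D,s)
cv2.imwrite(f"pics/{sys.argv[1]}w.png",p[...,::-1])
p,E=r.get_image("top"); Q=cloud("top",E); cv2.imwrite(f"pics/{sys.argv[1]}t.png",p[...,::-1]); np.save(sys.argv[1]+"t.npy",E)
print(s['t'],s['tool_pos'].round(4),s['force'].round(2),s['width'])
C=np.array([.54,.205])
for n,X,d in(("wrist",P,D),("top",Q,E)):
    q=(np.hypot(X[...,0]-C[0],X[...,1]-C[1])<.06)&(X[...,2]>.119)&(X[...,2]<.127)&(d>0)
    if q.sum()>20: print(n,q.sum(),cfit(X[q]).round(4))
E
python3 look.py a
```

```text
2.15 [0.4678 0.2535 0.0872] [-0.05 -0.5   0.14] 0.4752574912169757
```

View pics/aw.png

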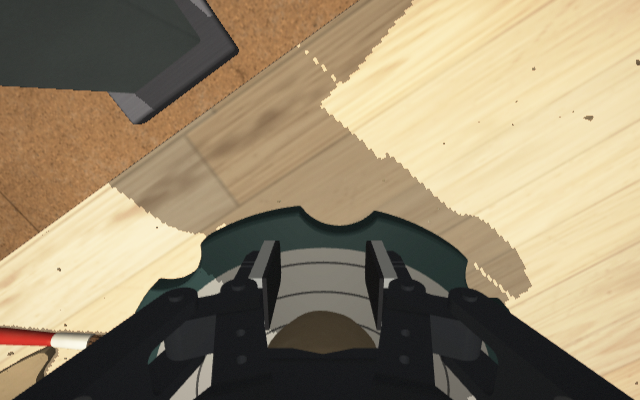

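The wrist view shows the fingertips just above the face, still well behind the pot, whose edge shows at (322,330). Next comes a slow push, stopping a little short.

send_rows(
  motion="0.03 -0.021 0 0 0 0; 0.03 -0.021 0 0 0 0; 0.03 -0.021 0 0 0 0; 0.03 -0.021 0 0 0 0; 0.03 -0.021 0 0 0 0",
)

```text
t: 2.75
tool_pos: [0.4819, 0.2432, 0.0863]
eef_rot: [0.286, 0.958, -0.0, -0.0]
force: [0.3, 1.3, -0.7]
width: 0.474
grasp_force: 0.0
```

send_rows(
  motion="0.03 -0.021 0 0 0 0; 0.03 -0.021 0 0 0 0; 0.03 -0.021 0 0 0 0; 0.03 -0.021 0 0 0 0; 0.03 -0.021 0 0 0 0",
)

```text
t: 3.25
tool_pos: [0.4967, 0.2328, 0.0863]
eef_rot: [0.286, 0.958, -0.0, -0.0]
force: [-1.9, 1.2, 1.2]
width: 0.473
grasp_force: 0.7
```

send_rows(
  motion="0.03 -0.021 0 0 0 0; 0.03 -0.021 0 0 0 0; 0.03 -0.021 0 0 0 0; 0.03 -0.021 0 0 0 0; 0.03 -0.021 0 0 0 0",
)

```text
t: 3.75
tool_pos: [0.5118, 0.2222, 0.0863]
eef_rot: [0.286, 0.958, -0.0, -0.0]
force: [-2.0, 1.2, 0.6]
width: 0.476
grasp_force: 0.7
```

```bash
python3 look.py b
```

```text
3.75 [0.5118 0.2222 0.0863] [-2.03  1.18  0.61] 0.4755511103891381
wrist 3184 [0.494  0.2355 0.0331]
```

View pics/bt.png

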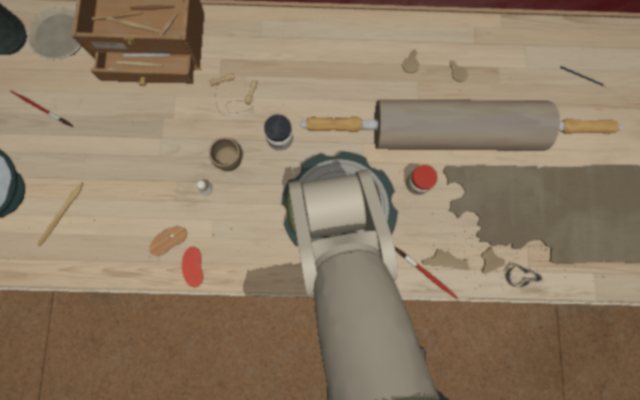

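The top view is hidden by the arm (the wheel is at (340,205), under it). The push force is steady at about 2.4 N. I'll back off, lift and look.

send_rows(
  motion="-0.1 0.07 0 0 0 0; -0.15 0.1 0 0 0 0; -0.15 0.1 0.1 0 0 0; -0.1 0.05 0.4 0 0 0; 0 0 0.4 0 0 0",
)

```text
t: 4.35
tool_pos: [0.4587, 0.2557, 0.1769]
eef_rot: [0.285, 0.959, -0.001, -0.001]
force: [0.9, 0.0, 0.6]
width: 0.473
grasp_force: 0.0
```

send_rows(
  motion="-0.2 0.3 0.3 0 0 0; -0.2 0.4 0.3 0 0 0; -0.2 0.4 0.05 0 0 0; -0.2 0.4 0 0 0 0; 0 0 0 0 0 0",
)

```text
t: 4.85
tool_pos: [0.3789, 0.4055, 0.2392]
eef_rot: [0.283, 0.959, 0.0, -0.0]
force: [0.6, -0.7, 0.2]
width: 0.476
grasp_force: 0.0
```

```bash
cat > look2.py <<'E'
from h import *
import sys
t=sys.argv[1]; s=r.get_state(); print(s['t'],s['tool_pos'].round(4),s['force'].round(2))
p,D=r.get_image("top"); cv2.imwrite(f"pics/{t}t.png",p[...,::-1]); X=cloud("top",D)
g=cv2.cvtColor(cv2.resize(p,None,fx=4,fy=4,interpolation=cv2.INTER_CUBIC),cv2.COLOR_RGB2HSV)
def rep(n,X,D,C0):
    q=(np.hypot(X[...,0]-C0[0],X[...,1]-C0[1])<.09)&(X[...,2]>.118)&(X[...,2]<.13)&(D>0); pot=cfit(X[q])
    f=(np.hypot(X[...,0]-C0[0],X[...,1]-C0[1])<.14)&(abs(X[...,2]-.06)<.008)&(D>0)
    C=np.array(C0)
    for _ in range(4):
        y=X[f]; d=y[:,:2]-C; a=np.arctan2(d[:,1],d[:,0]); rr=np.hypot(*d.T); e=[]
        for k in np.arange(-np.pi,np.pi,.05):
            m=abs(a-k)<.025
            if m.sum()>2 and rr[m].max()>.1185: e.append(y[m][rr[m].argmax()])
        fit=cfit(np.array(e)); C=fit[:2]
    print(n,'pot',pot.round(4),'head',fit.round(4),len(e),'off mm',((pot-fit)[:2]*1000).round(1))
rep("top",X,D,(.5543,.194))
s=r.get_state(); p,D=r.get_image("wrist"); cv2.imwrite(f"pics/{t}w.png",p[...,::-1]); rep("wrist",wcloud(D,s),D,(.56,.193))
p,D=r.get_image("scene"); cv2.imwrite(f"pics/{t}s.png",p[...,::-1]); rep("scene",cloud("scene",D),D,(.555,.199))
E
python3 look2.py c
```

```text
4.85 [0.3789 0.4055 0.2392] [ 0.59 -0.71  0.22]
top pot [0.5428 0.199  0.0313] head [0.5547 0.194  0.1242] 88 off mm [-11.9   5. ]h.py:43: RuntimeWarning: Mean of empty slice.
  return least_squares(f,[*x.mean(0),r0 or .03],loss='soft_l1',f_scale=.001).x
  ret = um.true_divide(
Traceback (most recent call last):
  File "look2.py", line 18, in <module>
    s=r.get_state(); p,D=r.get_image("wrist"); cv2.imwrite(f"pics/{t}w.png",p[...,::-1]); rep("wrist",wcloud(D,s),D,(.56,.193))
                                                                                          ~~~^^^^^^^^^^^^^^^^^^^^^^^^^^^^^^^^^^
  File "look2.py", line 7, in rep
    q=(np.hypot(X[...,0]-C0[0],X[...,1]-C0[1])<.09)&(X[...,2]>.118)&(X[...,2]<.13)&(D>0); pot=cfit(X[q])
                                                                                              ~~~~^^^^^^
  File "h.py", line 43, in cfit
    return least_squares(f,[*x.mean(0),r0 or .03],loss='soft_l1',f_scale=.001).x
           ~~~~~~~~~~~~~^^^^^^^^^^^^^^^^^^^^^^^^^^^^^^^^^^^^^^^^^^^^^^^^^^^^^^
ValueError: Initial guess is outside of provided bounds
```

Run:
```python
import cv2,numpy as np
a=cv2.imread("pics/ct.png")[140:275,270:410];b=cv2.imread("pics/cw.png")
a=cv2.resize(a,(400,386),interpolation=cv2.INTER_CUBIC); b=cv2.resize(b[100:350,150:590],(400,227))
o=np.zeros((400,800,3),np.uint8);o[:386,:400]=a;o[:227,400:]=b;cv2.imwrite("pics/cc.png",o)
```

```text
(no output)
```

View pics/cc.png

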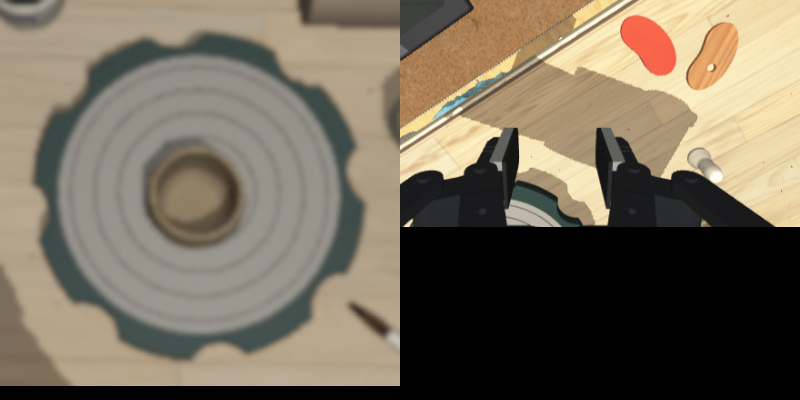

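The left half (top view) shows the pot's rim at (195,196), now overlapping the innermost ring only slightly on its near left side. The ring centre is at about (203,190). The remaining offset is (-12, +5) mm. I'll turn the tool 10° and push along the new line to the axle.

send_rows(
  motion="0.2 -0.35 0 0 0 0.07; 0.2 -0.35 0 0 0 0.07; 0.2 -0.35 0 0 0 0.07; 0.2 -0.35 0 0 0 0.07; 0.2 -0.36 0 0 0 0.07",
)

```text
t: 5.45
tool_pos: [0.4833, 0.2232, 0.2391]
eef_rot: [0.201, 0.98, -0.0, -0.0]
force: [-0.0, 0.4, 0.5]
width: 0.474
grasp_force: 0.0
```

send_rows(
  motion="0 0 -0.2 0 0 0; 0 0 -0.4 0 0 0; 0 0 -0.4 0 0 0; 0 0 -0.4 0 0 0; 0 0 -0.13 0 0 0",
)

```text
t: 5.95
tool_pos: [0.481, 0.2242, 0.0829]
eef_rot: [0.202, 0.979, -0.001, -0.003]
force: [0.3, -0.4, 1.6]
width: 0.478
grasp_force: 0.0
```

send_rows(
  motion="0 0 0 0 0 0; 0.04 -0.017 0 0 0 0; 0.04 -0.017 0 0 0 0; 0.04 -0.017 0 0 0 0; 0 0 0 0 0 0",
)

```text
t: 6.45
tool_pos: [0.496, 0.2202, 0.087]
eef_rot: [0.201, 0.98, 0.0, 0.001]
force: [0.4, -0.6, -1.0]
width: 0.474
grasp_force: 0.0
```

send_rows(
  motion="0.03 -0.01 0 0 0 0; 0.03 -0.01 0 0 0 0; 0.025 -0.01 0 0 0 0; 0.025 -0.01 0 0 0 0; 0.025 -0.01 0 0 0 0",
)

```text
t: 6.95
tool_pos: [0.5087, 0.2153, 0.0861]
eef_rot: [0.201, 0.98, -0.0, -0.0]
force: [-0.2, 1.4, 0.3]
width: 0.475
grasp_force: 0.3
```

send_rows(
  motion="0.025 -0.01 0 0 0 0; 0.025 -0.01 0 0 0 0; 0.025 -0.01 0 0 0 0; 0.025 -0.01 0 0 0 0; 0.01 -0.004 0 0 0 0",
)

```text
t: 7.45
tool_pos: [0.5198, 0.2109, 0.0861]
eef_rot: [0.201, 0.98, -0.0, -0.0]
force: [-1.5, 0.8, 0.0]
width: 0.471
grasp_force: 0.8
```

send_rows(
  motion="0 0 0 0 0 0; -0.1 0.04 0 0 0 0; -0.15 0.06 0 0 0 0; -0.15 0.06 0.1 0 0 0; -0.1 0.05 0.4 0 0 0",
)

```text
t: 7.95
tool_pos: [0.4662, 0.232, 0.1336]
eef_rot: [0.201, 0.98, -0.002, -0.003]
force: [0.5, 0.5, 0.1]
width: 0.479
grasp_force: 0.0
```

send_rows(
  motion="-0.2 0.3 0.4 0 0 0; -0.2 0.4 0.3 0 0 0; -0.2 0.4 0.3 0 0 0; -0.1 0.4 0 0 0 0; 0 0 0 0 0 0",
)

```text
t: 8.45
tool_pos: [0.4016, 0.3777, 0.2296]
eef_rot: [0.199, 0.98, 0.001, 0.001]
force: [-1.3, -0.4, -0.8]
width: 0.478
grasp_force: 0.0
```

```bash
sed -i 's/^s=r.get_state(); p,D=r.get_image("wrist").*$//' look2.py; python3 look2.py d
python3 - <<'E'
import cv2
a=cv2.imread("pics/dt.png")[140:275,270:410]
cv2.imwrite("pics/dc.png",cv2.resize(a,(560,540),interpolation=cv2.INTER_CUBIC))
E
```

```text
8.45 [0.4016 0.3777 0.2296] [-1.31 -0.44 -0.77]
top pot [0.5532 0.1943 0.0312] head [0.5547 0.1939 0.1242] 88 off mm [-1.5  0.3]
scene pot [0.5544 0.197  0.0309] head [0.5552 0.1964 0.1241] 56 off mm [-0.8  0.6]
```

View pics/dc.png

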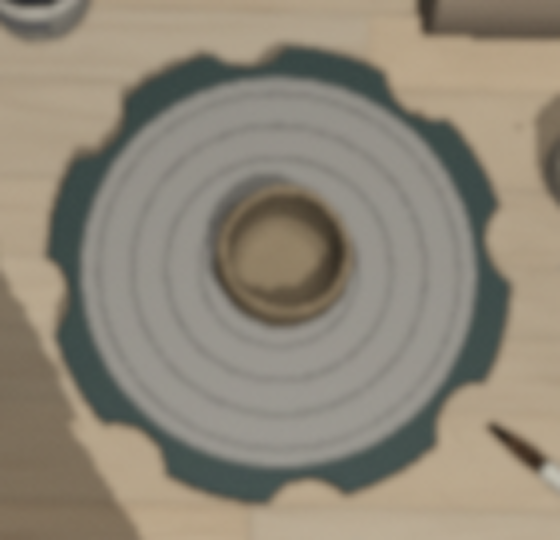

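The crop shows the pot's rim at (284,254), inside the ring. Both cameras put it 0.8 to 1.5 mm short in x, so I'll give it one more nudge of about 1 mm.

send_rows(
  motion="0.17 -0.3 0 0 0 0; 0.17 -0.3 0 0 0 0; 0.17 -0.32 0 0 0 0; 0.17 -0.32 -0.2 0 0 0; 0.17 -0.32 -0.4 0 0 0",
)

```text
t: 9.05
tool_pos: [0.4892, 0.218, 0.1731]
eef_rot: [0.202, 0.979, 0.001, 0.002]
force: [0.4, 0.2, -0.2]
width: 0.474
grasp_force: 0.0
```

send_rows(
  motion="0 0 -0.4 0 0 0; 0 0 -0.3 0 0 0; 0 0 -0.15 0 0 0; 0 0 0 0 0 0; 0 0 0 0 0 0",
)

```text
t: 9.55
tool_pos: [0.4878, 0.2198, 0.0875]
eef_rot: [0.202, 0.979, 0.0, 0.0]
force: [1.1, 0.4, 0.6]
width: 0.479
grasp_force: 0.0
```

send_rows(
  motion="0.05 -0.01 0 0 0 0; 0.05 -0.01 0 0 0 0; 0.05 -0.01 0 0 0 0; 0.05 -0.01 0 0 0 0; 0.02 -0.01 0 0 0 0",
)

```text
t: 10.05
tool_pos: [0.5102, 0.2154, 0.0871]
eef_rot: [0.201, 0.98, 0.0, 0.0]
force: [-0.6, 0.7, 0.3]
width: 0.474
grasp_force: 0.0
```

send_rows(
  motion="0.03 -0.011 0 0 0 0; 0.03 -0.011 0 0 0 0; 0.025 -0.01 0 0 0 0; 0.015 -0.006 0 0 0 0; 0 0 0 0 0 0",
)

```text
t: 10.55
tool_pos: [0.5196, 0.2116, 0.0869]
eef_rot: [0.201, 0.98, -0.0, -0.0]
force: [0.5, -0.5, -0.3]
width: 0.478
grasp_force: 0.2
```

send_rows(
  motion="0.008 -0.004 0 0 0 0; 0.008 -0.004 0 0 0 0; 0 0 0 0 0 0; 0 0 0 0 0 0; 0 0 0 0 0 0",
)

```text
t: 11.05
tool_pos: [0.5211, 0.2109, 0.0869]
eef_rot: [0.201, 0.98, -0.0, -0.0]
force: [-2.2, -0.3, 0.6]
width: 0.476
grasp_force: 0.8
```

send_rows(
  motion="-0.05 0.02 0 0 0 0; -0.15 0.06 0 0 0 0; -0.2 0.08 0 0 0 0; -0.15 0.05 0.2 0 0 0; -0.1 0.05 0.4 0 0 0",
)

```text
t: 11.55
tool_pos: [0.4537, 0.2369, 0.1455]
eef_rot: [0.201, 0.98, -0.001, -0.003]
force: [-0.1, 0.1, 0.8]
width: 0.471
grasp_force: 0.0
```

send_rows(
  motion="-0.2 0.3 0.4 0 0 0; -0.2 0.4 0.3 0 0 0; -0.2 0.4 0.2 0 0 0; -0.1 0.4 0 0 0 0; 0 0 0 0 0 0",
)

```text
t: 12.05
tool_pos: [0.3872, 0.3854, 0.2325]
eef_rot: [0.199, 0.98, 0.001, 0.0]
force: [0.5, -0.7, -0.3]
width: 0.477
grasp_force: 0.0
```

```bash
python3 look2.py e
cat >> h.py <<'E'
def scallops(C):
    "scallop angles (deg) from top view, phase of 8-fold pattern"
    p,D=r.get_image("top"); X=cloud("top",D); f=(np.hypot(X[...,0]-C[0],X[...,1]-C[1])<.14)&(abs(X[...,2]-.06)<.008)&(D>0)
    d=X[f][:,:2]-C; a=np.degrees(np.arctan2(d[:,1],d[:,0])); rr=np.hypot(*d.T)
    ks=np.arange(-180,180,3.); e=np.array([rr[abs((a-k+180)%360-180)<2].max() for k in ks])
    ph=np.angle(np.sum((e-e.mean())*np.exp(1j*8*np.radians(ks)))); land=np.degrees(ph)/8
    return land,e.round(3)
E
python3 - <<'E'
from h import *
print(scallops(np.array([.5547,.194])))
E
```

```text
12.05 [0.3872 0.3854 0.2325] [ 0.46 -0.72 -0.3 ]
top pot [0.5542 0.1941 0.0312] head [0.5547 0.1939 0.1242] 88 off mm [-0.5  0.2]
scene pot [0.5554 0.1966 0.0312] head [0.5553 0.1966 0.1239] 59 off mm [ 0.1 -0. ]
(np.float64(-14.682157289660692), array([0.124, 0.115, 0.113, 0.112, 0.116, 0.121, 0.124, 0.124, 0.124,
       0.125, 0.125, 0.125, 0.125, 0.125, 0.124, 0.122, 0.116, 0.113,
       0.112, 0.114, 0.123, 0.125, 0.125, 0.125, 0.125, 0.124, 0.124,
       0.125, 0.124, 0.123, 0.123, 0.115, 0.113, 0.112, 0.116, 0.12 ,
       0.124, 0.125, 0.125, 0.124, 0.126, 0.126, 0.124, 0.124, 0.125,
       0.122, 0.117, 0.114, 0.112, 0.114, 0.121, 0.124, 0.125, 0.125,
       0.125, 0.124, 0.124, 0.126, 0.125, 0.123, 0.123, 0.117, 0.114,
       0.113, 0.113, 0.122, 0.124, 0.124, 0.125, 0.125, 0.125, 0.123,
       0.124, 0.124, 0.124, 0.123, 0.116, 0.113, 0.112, 0.116, 0.121,
       0.124, 0.124, 0.125, 0.125, 0.124, 0.124, 0.125, 0.124, 0.125,
       0.122, 0.116, 0.114, 0.113, 0.116, 0.122, 0.123, 0.125, 0.124,
       0.125, 0.125, 0.124, 0.124, 0.124, 0.124, 0.123, 0.115, 0.113,
       0.112, 0.115, 0.121, 0.124, 0.124, 0.125, 0.124, 0.124, 0.124,
       0.125, 0.125, 0.124]))
```

The pot is now within 0.5 mm of the axle in both views, and scallops are at 7.8° + 45°k. Next I'll shut the fingers, put them into the scallop at 97.8° (left side), and carry the rim anticlockwise round the robot side, where there are no bystanders.

send_rows(
  motion="0.19 -0.05 0 0 0 -0.26; 0.19 -0.05 0 0 0 -0.26; 0.19 -0.05 0 0 0 -0.26; 0.19 -0.05 0 0 0 -0.26; 0.19 -0.05 0 0 0 -0.26",
  fingers=-1,
)

```text
t: 12.7
tool_pos: [0.4853, 0.3551, 0.2318]
eef_rot: [0.506, 0.862, -0.0, -0.0]
force: [-0.4, 0.5, 0.3]
width: 0.0
grasp_force: 0.0
```

send_rows(
  motion="0.19 -0.05 0 0 0 -0.26; 0.19 -0.05 0 0 0 -0.26; 0.17 -0.05 0 0 0 -0.25; 0 0 0 0 0 0; 0 0 0 0 0 0",
)

```text
t: 13.2
tool_pos: [0.539, 0.3409, 0.2316]
eef_rot: [0.659, 0.752, -0.0, -0.0]
force: [0.0, -0.3, 0.2]
width: 0.002
grasp_force: 0.0
```

```bash
cat > st.py <<'E'
from h import *
s=r.get_state(); C=np.array([.559,.195]); d=s['tool_pos'][:2]-C
M=Rn.from_quat(s['eef_rot']).as_matrix()
print(s['t'],s['tool_pos'].round(4),'r',np.hypot(*d).round(4),'ang',np.degrees(np.arctan2(d[1],d[0])).round(1),'yawx',np.degrees(np.arctan2(M[1,0],M[0,0])).round(1),'tilt',M[:,2].round(3),s['joints'].round(2),s['force'].round(1),s['width'])
E
python3 st.py
```

```text
13.2 [0.539  0.3409 0.2316] r 0.1473 ang 97.8 yawx 97.6 tilt [-0.001 -0.    -1.   ] [0.38 0.58 1.13 0.   1.43 0.25] [ 0.  -0.3  0.2] 0.0023363028987514627
```

send_rows(
  motion="-0.014 0.1 -0.2 0 0 0; 0 0 -0.4 0 0 0; 0 0 -0.4 0 0 0; 0 0 -0.4 0 0 0; 0 0 -0.25 0 0 0",
)

```text
t: 13.7
tool_pos: [0.5357, 0.3515, 0.0642]
eef_rot: [0.658, 0.753, -0.002, -0.001]
force: [-0.1, 0.5, -0.6]
width: -0.004
grasp_force: 0.0
```

send_rows(
  motion="0 0 -0.09 0 0 0; 0 0 0 0 0 0; 0.014 -0.1 0 0 0 0; 0.01 -0.07 0 0 0 0; 0 0 0 0 0 0",
)

```text
t: 14.2
tool_pos: [0.5408, 0.3338, 0.0593]
eef_rot: [0.66, 0.752, 0.001, 0.001]
force: [-0.1, -0.3, 0.7]
width: 0.0
grasp_force: 0.0
```

```bash
python3 st.py;  python3 - <<'E'
from h import *
p,D=r.get_image("scene"); cv2.imwrite("pics/fs.png",cv2.resize(p[130:270,260:440],(720,560),interpolation=cv2.INTER_CUBIC)[...,::-1])
E
```

```text
14.2 [0.5408 0.3338 0.0593] r 0.14 ang 97.5 yawx 97.4 tilt [ 0.002  0.001 -1.   ] [ 0.37  0.73  1.34 -0.    1.07  0.24] [-0.1 -0.3  0.7] 0.0002233678239997703
```

View pics/fs.png

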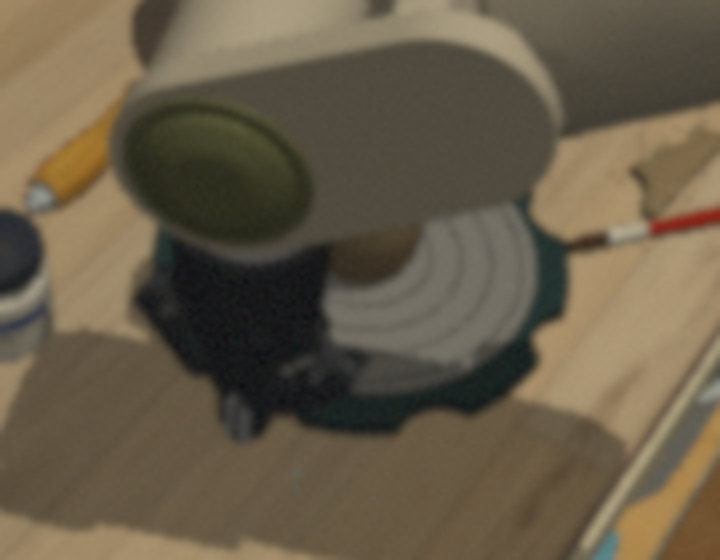

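The fingertips, at (240,415) in the crop, are just outside a scallop. Now to move in and work out the arc rows.

send_rows(
  motion="0.004 -0.03 0 0 0 0; 0.004 -0.03 0 0 0 0; 0.004 -0.03 0 0 0 0; 0 0 0 0 0 0; 0 0 0 0 0 0",
)

```text
t: 14.75
tool_pos: [0.5412, 0.3259, 0.0579]
eef_rot: [0.659, 0.752, -0.0, -0.0]
force: [0.2, -0.4, -0.1]
width: -0.001
grasp_force: 0.0
```

```bash
python3 st.py
python3 - <<'E'
import numpy as np
st=[2,3]+[4]*33+[2,1]; a=np.radians(97.5+np.r_[0,np.cumsum(st)]); p=.1305*np.c_[np.cos(a),np.sin(a)]*10
q=np.round(p,3); d=np.diff(q,axis=0)
for i in range(0,len(d),5): print('; '.join(f"{x:.3f} {y:.3f} 0 0 0 {np.radians(s)/.5:.3f}" for (x,y),s in zip(d[i:i+5],st[i:i+5])))
E
```

```text
14.75 [0.5412 0.3259 0.0579] r 0.1321 ang 97.7 yawx 97.5 tilt [-0.  0. -1.] [0.36 0.73 1.35 0.   1.07 0.23] [ 0.2 -0.4 -0.1] -0.001211274457316109
-0.045 -0.007 0 0 0 0.070; -0.067 -0.013 0 0 0 0.105; -0.089 -0.023 0 0 0 0.140; -0.086 -0.029 0 0 0 0.140; -0.084 -0.035 0 0 0 0.140
-0.082 -0.040 0 0 0 0.140; -0.078 -0.046 0 0 0 0.140; -0.075 -0.052 0 0 0 0.140; -0.072 -0.057 0 0 0 0.140; -0.067 -0.061 0 0 0 0.140
-0.062 -0.066 0 0 0 0.140; -0.058 -0.071 0 0 0 0.140; -0.053 -0.074 0 0 0 0.140; -0.048 -0.077 0 0 0 0.140; -0.042 -0.081 0 0 0 0.140
-0.036 -0.084 0 0 0 0.140; -0.031 -0.086 0 0 0 0.140; -0.024 -0.087 0 0 0 0.140; -0.018 -0.090 0 0 0 0.140; -0.012 -0.090 0 0 0 0.140
-0.006 -0.091 0 0 0 0.140; 0.001 -0.091 0 0 0 0.140; 0.007 -0.091 0 0 0 0.140; 0.014 -0.090 0 0 0 0.140; 0.020 -0.089 0 0 0 0.140
0.025 -0.087 0 0 0 0.140; 0.032 -0.085 0 0 0 0.140; 0.038 -0.083 0 0 0 0.140; 0.044 -0.080 0 0 0 0.140; 0.049 -0.077 0 0 0 0.140
0.054 -0.073 0 0 0 0.140; 0.059 -0.070 0 0 0 0.140; 0.064 -0.065 0 0 0 0.140; 0.068 -0.060 0 0 0 0.140; 0.072 -0.055 0 0 0 0.140
0.038 -0.026 0 0 0 0.070; 0.019 -0.013 0 0 0 0.035
```

send_rows(
  motion="-0.042 -0.027 0 0 0 0.07; -0.067 -0.013 0 0 0 0.105; -0.089 -0.023 0 0 0 0.14; -0.086 -0.029 0 0 0 0.14; -0.084 -0.035 0 0 0 0.14",
)

```text
t: 15.25
tool_pos: [0.5041, 0.3133, 0.058]
eef_rot: [0.539, 0.842, 0.0, 0.0]
force: [-0.0, 0.0, -0.3]
width: -0.001
grasp_force: 0.2
```

```bash
python3 st.py
```

```text
15.25 [0.5041 0.3133 0.058 ] r 0.1304 ang 114.9 yawx 114.7 tilt [ 0.  0. -1.] [ 0.36  0.66  1.48  0.    1.   -0.07] [-0.   0.  -0.3] -0.0012478094192097256
```

send_rows(
  motion="-0.082 -0.04 0 0 0 0.14; -0.078 -0.046 0 0 0 0.14; -0.075 -0.052 0 0 0 0.14; -0.072 -0.057 0 0 0 0.14; -0.067 -0.061 0 0 0 0.14",
)

```text
t: 15.75
tool_pos: [0.4666, 0.2877, 0.058]
eef_rot: [0.384, 0.923, 0.0, -0.0]
force: [0.6, 1.0, -0.4]
width: 0.0
grasp_force: 0.3
```

```bash
python3 st.py
cat > ph.py <<'E'
from h import *
C=np.array([.5547,.194]); p,D=r.get_image("top"); X=cloud("top",D); f=(np.hypot(X[...,0]-C[0],X[...,1]-C[1])<.14)&(abs(X[...,2]-.06)<.006)&(D>0)
d=X[f][:,:2]-C; a=np.degrees(np.arctan2(d[:,1],d[:,0])); rr=np.hypot(*d.T)
print([int(k) for k in range(-180,180,3) if (m:=abs((a-k+180)%360-180)<2).any() and .11<rr[m].max()<.117])
E
python3 ph.py
```

```text
15.75 [0.4666 0.2877 0.058 ] r 0.1308 ang 134.9 yawx 134.8 tilt [ 0.  0. -1.] [ 0.34  0.58  1.63  0.    0.94 -0.44] [ 0.6  1.  -0.4] 0.00028658669875706097
[-177, -141, -138, -135, -99, -96, -93, -90, -51, -48, -45, -9, -6, -3, 0, 36, 39, 42, 45, 81, 84, 87, 90, 159, 162]
```

The scallop is now at 130.5° with the tool at 134.9°, so the wheel is following.

send_rows(
  motion="-0.062 -0.066 0 0 0 0.14; -0.058 -0.071 0 0 0 0.14; -0.053 -0.074 0 0 0 0.14; -0.048 -0.077 0 0 0 0.14; -0.042 -0.081 0 0 0 0.14",
)

```text
t: 16.3
tool_pos: [0.4407, 0.2507, 0.0581]
eef_rot: [0.219, 0.976, 0.0, 0.0]
force: [0.4, 0.3, 0.2]
width: -0.0
grasp_force: 0.2
```

send_rows(
  motion="-0.036 -0.084 0 0 0 0.14; -0.031 -0.086 0 0 0 0.14; -0.024 -0.087 0 0 0 0.14; -0.018 -0.09 0 0 0 0.14; -0.012 -0.09 0 0 0 0.14",
)

```text
t: 16.8
tool_pos: [0.4287, 0.2069, 0.058]
eef_rot: [0.045, 0.999, 0.0, 0.0]
force: [-0.2, 0.1, 0.7]
width: -0.003
grasp_force: 0.3
```

```bash
python3 st.py; python3 ph.py
```

```text
16.8 [0.4287 0.2069 0.058 ] r 0.1309 ang 174.8 yawx 174.8 tilt [ 0.  0. -1.] [ 0.2   0.45  1.85  0.    0.84 -1.28] [-0.2  0.1  0.7] -0.0029054896419624427
[-102, -99, -96, -57, -54, -51, -48, -12, -9, -6, -3, 33, 36, 39, 42, 78, 81, 84, 87, 123, 126, 129, 132, 147, 150]
```

send_rows(
  motion="-0.006 -0.091 0 0 0 0.14; 0.001 -0.091 0 0 0 0.14; 0.007 -0.091 0 0 0 0.14; 0.014 -0.09 0 0 0 0.14; 0.02 -0.089 0 0 0 0.14",
)

```text
t: 17.35
tool_pos: [0.4325, 0.1618, 0.058]
eef_rot: [-0.129, 0.992, 0.0, 0.0]
force: [0.2, 0.3, 0.8]
width: -0.0
grasp_force: 0.2
```

send_rows(
  motion="0.025 -0.087 0 0 0 0.14; 0.032 -0.085 0 0 0 0.14; 0.038 -0.083 0 0 0 0.14; 0.044 -0.08 0 0 0 0.14; 0.049 -0.077 0 0 0 0.14",
)

```text
t: 17.85
tool_pos: [0.4515, 0.1206, 0.058]
eef_rot: [-0.299, 0.954, 0.0, 0.0]
force: [0.0, -0.4, 0.6]
width: 0.002
grasp_force: 0.1
```

send_rows(
  motion="0.054 -0.073 0 0 0 0.14; 0.059 -0.07 0 0 0 0.14; 0.064 -0.065 0 0 0 0.14; 0.068 -0.06 0 0 0 0.14; 0.072 -0.055 0 0 0 0.14",
)

```text
t: 18.35
tool_pos: [0.4833, 0.0883, 0.058]
eef_rot: [-0.461, 0.887, -0.0, 0.0]
force: [-0.8, -0.8, 0.7]
width: -0.0
grasp_force: 0.1
```

send_rows(
  motion="0.038 -0.026 0 0 0 0.07; 0.019 -0.013 0 0 0 0.035; 0 0 0 0 0 0; 0 0 0 0 0 0; 0 0 0 0 0 0",
)

```text
t: 18.85
tool_pos: [0.4883, 0.0846, 0.0579]
eef_rot: [-0.484, 0.875, 0.0, -0.0]
force: [-0.2, 0.1, 0.0]
width: -0.003
grasp_force: 0.0
```

```bash
python3 st.py; python3 ph.py
```

```text
18.85 [0.4883 0.0846 0.0579] r 0.1311 ang -122.7 yawx -122.2 tilt [-0.  0. -1.] [-0.07  0.48  1.79  0.    0.87 -2.65] [-0.2  0.1  0. ] -0.002991919529084676
[-174, -171, -168, -165, -75, -39, -36, -33, -30, 6, 9, 12, 15, 51, 54, 57, 60, 96, 99, 102, 105, 141, 144, 147, 150]
```

The scallop is now at 235.5°, so the head has turned about 137°. Next I'll back out radially, lift and check.

send_rows(
  motion="-0.03 -0.04 0 0 0 0; -0.05 -0.08 0 0 0 0; -0.08 -0.13 0 0 0 0; -0.04 -0.06 0.1 0 0 0; 0 0 0.3 0 0 0",
)

```text
t: 19.4
tool_pos: [0.4664, 0.0523, 0.0972]
eef_rot: [-0.483, 0.876, 0.001, -0.002]
force: [-0.4, 0.2, 0.9]
width: 0.003
grasp_force: 0.0
```

send_rows(
  motion="0 0 0.4 0 0 0; 0 0 0.4 0 0 0; -0.2 -0.3 0.4 0 0 0; -0.2 -0.3 0.2 0 0 0; -0.2 -0.3 0 0 0 0",
)

```text
t: 19.9
tool_pos: [0.4143, -0.0219, 0.2381]
eef_rot: [-0.474, 0.88, -0.008, -0.004]
force: [0.0, -0.1, -0.7]
width: 0.002
grasp_force: 0.0
```

send_rows(
  motion="-0.1 -0.2 0 0 0 0; 0 0 0 0 0 0; 0 0 0 0 0 0; 0 0 0 0 0 0; 0 0 0 0 0 0",
)

```text
t: 20.4
tool_pos: [0.409, -0.0277, 0.2341]
eef_rot: [-0.471, 0.882, -0.01, -0.01]
force: [-0.5, 0.2, 0.8]
width: -0.005
grasp_force: 0.0
```

```bash
python3 look2.py g; python3 ph.py
python3 - <<'E'
import cv2
a=cv2.imread("pics/gt.png")[110:310,180:480]
cv2.imwrite("pics/gc.png",cv2.resize(a,(800,533),interpolation=cv2.INTER_CUBIC))
E
```

```text
20.4 [ 0.409  -0.0277  0.2341] [-0.45  0.16  0.84]
top pot [0.5549 0.1937 0.0312] head [0.5548 0.194  0.1241] 89 off mm [ 0.1 -0.3]
scene pot [0.5553 0.1965 0.031 ] head [0.5555 0.1963 0.1242] 87 off mm [-0.2  0.2]
[-174, -171, -168, -165, -129, -126, -123, -120, -81, -78, -75, -39, -36, -33, -30, 6, 9, 12, 15, 51, 54, 57, 60, 96, 99, 102, 105, 141, 144, 147, 150]
```

View pics/gc.png

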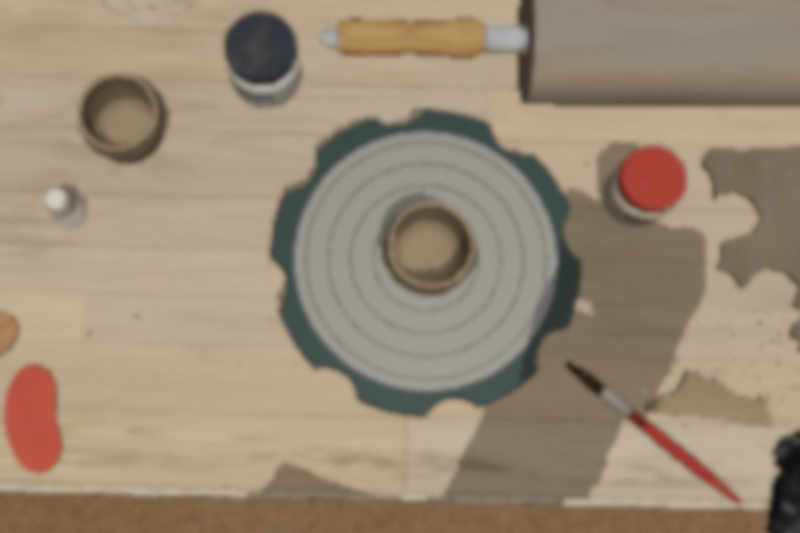

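The view shows the pot at (430,247) in the middle of the rings. The jars, second pot, stamp and brush have not moved, and the arm is clear of everything. Measured offset after the turn is about 0.3 mm.

```bash
python3 -c "
from station import r
print(r.finish_job())"
```

```text
the job is handed in; nothing more can be done
None
```

The pot stands within about 0.3 mm of the axle, still centred after I turned the wheel about 137° anticlockwise by its rim; the wheel came to rest, the other things looked unmoved in the final top view, and the job was handed in at about 20 s.

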